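Sweep sliced carrot from the board into its catch tray

ROBOT

A 6-joint arm with a two-finger parallel gripper is mounted at the origin on a cart in front of the work surface, level with it; the furniture and walls round the work are solid. World frame = base frame: x ahead of the robot, y to its left, z up, the work surface at z = 0. Lengths are in m, angles in rad, forces in N, time in s.
With the tool pointing down it reaches from about 0.4 to 0.825 m from the base axis. Payload 7 kg.
Tool frame: the origin (TCP) lies midway between the tips of the shut fingers; the grasp point (between the pads) lies 19 mm behind it; y points along the fingers, x is the direction in which the jaws open and shut, and the axes are right-handed (so a half turn about y gives the same grasp; the last joint's range is limited). The gripper opens to 88 mm and grips with 3 to 60 N. Pads are 19 mm wide; open, the fingers measure 130 mm over their backs; the gripper's body (78 mm by 193 mm) begins 47 mm behind the grasp point.
Start: joints at [1.599, 0.359, 0.012, 0, -1.224, -0.288], TCP at [0.173, 0.652, 0.227] pointing down, gripper open.
Joint ranges: [-3.07, 3.07], [-1.43, 2.12], [-1.02, 1.25], [-3.03, 1.67], [-3.05, -0], [-3.03, 3.03]. Speed limits (rad/s): [2.39, 2.39, 3.01, 3.14, 3.14, 3.14].

INTERFACE

Orientations are given as a rotation vector (axis times angle).
In Python, from workcell import monitor, imaging, robot gives the robot as it stands. The module is installed in compiled form; this text tells all that it offers.
- The arm moves only by the tool drive_tool, never from a script. Its argument "deltas" is a list of rows, each a list of 3 entries, a list of its own where there are three numbers: the shift along the tool's x, y, z each as a share of 20 mm, from -1 to 1, then the turn, a rotation vector about the tool's x, y, z each as a share of 5 degrees, from -1 to 1, then the gripper command: -1 is shut, 1 is fully open, values between are in proportion. A call has 1 to 20 rows; each row shifts and turns the commanded pose from where the row before left it, along the tool's axes as they then stand; what a row does not reach is not made up. A row lasts 1/12 s, in which the tool goes at most 41.7 mm and 7.16 degrees, less where a joint would pass 70% of its speed; a pose out of reach is approached as far as the arm can. A call with a number of a shift or a turn outside -1 to 1 is refused whole. A call with a gripper value outside its range is refused whole. The fingers move at their own pace and stop on an object; "newtons" is the grip in N (left out, the last holds). Time passes only in rows, so rows that do not move let the fingers close. It gives the time, the measured TCP pose, the force and the opening at its end, in the units of the state.
- monitor.read_state(): the state, without advancing time (a new reading comes with each control period).
- imaging.snapshot(name): name is "side" or "top" or "wrist"; returns the picture (480x640x3 uint8, red, green, blue); there is no depth.
- imaging.camera_info(name): a dict with "fx", "fy", "cx", "cy" (pixels), "position" and "rotation" of the camera in the world. Camera axes: x right, y up, looking along -z (the intrinsics and any distortion apply to the point x, -y, -z); pixel columns grow to the right and rows downward; lengths in m; the calibration is good to about 2 mm. A picture is of the moment at which its call begins: read the wrist's pose just before it. camera_info takes no time and is no camera call; for the wrist camera it gives the pose at the moment of the call.
- robot.finish_job(): hands the job in, once; it reports no verdict.
Trained networks look in the newest picture that a camera, given by its name, has taken for a name from the list of things; names that differ only in an ending like _2 or _b are one class to them, and where a whole thing is asked for, a point or a joint stands for the part that bears it (a point fixed in the world has none). Each returns a list of dicts, best first, with "p" (0 to 1); they miss things now and then, are a little off and sometimes report something else, mostly with a low value. They report only what shows in the picture. A call takes as long as a camera call.
- imaging.search_frame(camera, label): "xy" ([column, row] in pixels, amid what is visible of it).
- imaging.regions_of(camera, label): "pixels" (480x640 bool, what is visible of it) and "xy" ([column, row] in pixels, amid what is visible of it).
The state is a dict: "clock": time; "qpos": joint angles; "qvel": joint speeds; "joint_efforts": joint torques, N m; "tcp_pos": TCP position; "tool_rot": TCP orientation; "contact_force": force on the tool from outside, world axes, zero at the start; "ft_torque": the same for the moment, N m; "opening": finger opening in m.
Only numpy, scipy, OpenCV 4.12 (cv2) and the standard library are available. Lean on these libraries where they do the work, as an engineer would, in place of code of your own. Each camera call takes 0.05 s, during which the arm holds its last target. There are 200 camera calls.

TASK

Clear the six carrot slices off the chopping board: first push the catch tray, which stands partly pulled out under the board, fully home beneath the drop opening, and only then sweep every slice along the board into the opening so that all six lie in the tray. Do it by pushing with the outside of the fingertips, without picking anything up, and leave the tomato and the onion where they are.

Things in the scene. Friction and masses are not known exactly. Their poses are not given: they have to be found in the camera images.
- chopping_board: wooden chopping board on a frame, fixed, 210 (x) x 280 (y, long axis) x 74 mm. Origin: centre of its underside, on the worktop; z up. Flat cutting surface 66 mm above the origin, from y = +140 (open left end, no rim) to y = -46 mm, |x| < 93 mm. Raised edges 12 mm wide, 8 mm above the surface, run along its whole front (-x) and back (+x) sides
- drop_opening (a point): centre of the drop opening at the board's right end, level with the cutting surface (x 0, y -84, z 66 mm of the board). A slot right through the board, y = -46 to -122 mm, |x| < 93 mm; beyond it an 18 mm end bar level with the surface. A slice falls in once its centre has passed the edge at y = -46 mm
- catch_tray (a joint): how far the steel catch tray is pulled out to the board's front (-x of the board), m: 0 = fully home under the opening (at its stop), 0.09 = limit. It starts partly out, slides with about 1.5 N of friction and stays where left. Tray 86 mm wide (y), 206 mm long, 40 mm deep
- tray_front (a point): centre of the outer face of the tray's wooden front (100 mm wide in y of the board, 42 mm high, centre 24 mm above the worktop); moves with the tray. When home, this face is 12 mm in front of the board's front side, at x -117, y -84 mm of the board; push it along +x of the board. A solid wall stands 0.11 m or more to the right of it
- slice1: orange carrot slice, a loose disc 31 mm across and 11 mm thick, about 12 g, lying flat on the cutting surface; origin at its centre (5.5 mm above the surface)
- slice2: orange carrot slice, a loose disc 30 mm across and 11 mm thick, about 12 g, lying flat on the cutting surface; origin at its centre (5.5 mm above the surface)
- slice3: orange carrot slice, a loose disc 29 mm across and 11 mm thick, about 12 g, lying flat on the cutting surface; origin at its centre (5.5 mm above the surface)
- slice4: orange carrot slice, a loose disc 31 mm across and 11 mm thick, about 12 g, lying flat on the cutting surface; origin at its centre (5.5 mm above the surface)
- slice5: orange carrot slice, a loose disc 28 mm across and 11 mm thick, about 12 g, lying flat on the cutting surface; origin at its centre (5.5 mm above the surface)
- slice6: orange carrot slice, a loose disc 29 mm across and 11 mm thick, about 12 g, lying flat on the cutting surface; origin at its centre (5.5 mm above the surface)
- tomato: red tomato, 68 mm wide and 71 mm tall, loose, on the worktop in front of the board, left of the tray; origin centre of its underside
- onion: brown onion, 82 mm wide and 94 mm tall, loose, on the worktop to the front left of the board, before the hob (whose grates are 0.15 m high, with a pan and lid up to 0.25 m on it); origin centre of its underside
- knife: cook's knife with black handle, 300 mm long and 18 mm high, lying along y behind the board, blade towards +y; does not move; origin on the worktop under the joint of handle and blade

How it is judged:
By the outcome, as a careful person would: the job done as asked, in the order asked, and still so for the second after the job is handed in, with the robot touching nothing.
It also fails if it takes over 67 s, if anything falls off the work surface, if the arm or the gripper's body presses on something with over 40 N, if the wrist force passes 120 N, or if a joint passes its speed limit or range.

## Working session

There is one attempt and no reset: what is moved stays moved. The work goes in short steps, Python scripts to look and compute and a tool call to move; the robot and the scene stay as the last step left them, time stands still between calls to the robot, and variables do not carry over. Pictures are saved under pics/ and viewed, about 8 in all and at most 12, crops included, and the job is handed in when it is done.

Besides the shell and the picture viewer there is one more tool, called after "Request:" as name(argument=value, ...) on one line, values as JSON. drive_tool: Moves the arm, as the interface text tells. Its arguments: {"type":"object","properties":{"deltas":{"type":"array","items":{"type":"array"}},"newtons":{"type":"number"}},"required":["deltas"]}

```bash
mkdir -p pics
cat > h.py <<'E'
import numpy as np, cv2
from scipy.spatial.transform import Rotation as R
from workcell import monitor, imaging, robot
def rot(ci):
    r=np.array(ci["rotation"],float)
    return r if r.shape==(3,3) else (R.from_rotvec(r).as_matrix() if r.size==3 else R.from_quat(r).as_matrix())
def toworld(ci,xy,z):
    d=rot(ci)@np.array([(xy[0]-ci["cx"])/ci["fx"],-(xy[1]-ci["cy"])/ci["fy"],-1])
    p=np.array(ci["position"]); return p+d*(z-p[2])/d[2]
def topix(ci,P):
    c=rot(ci).T@(np.array(P)-np.array(ci["position"]))
    return [ci["cx"]+ci["fx"]*c[0]/-c[2], ci["cy"]+ci["fy"]*c[1]/c[2]]
def snap(cam,f=None):
    im=imaging.snapshot(cam)
    if f: cv2.imwrite(f"pics/{f}.png",im[:,:,::-1])
    return im
E
python3 - <<'E'
from h import *
np.set_printoptions(precision=4,suppress=True)
s=monitor.read_state(); print({k:np.round(v,3) for k,v in s.items()})
for c in ("top","side"):
    ci=imaging.camera_info(c); print(c,ci)
    snap(c,c+"0")
ci=imaging.camera_info("top")
for l,z in [("chopping_board",.066),("drop_opening",.066),("tray_front",.045),("catch_tray",.045),("slice1",.077),("tomato",.05),("onion",.06),("knife",.01)]:
    for d in imaging.search_frame("top",l)[:7]: print(l,round(d["p"],2),np.round(d["xy"]),toworld(ci,d["xy"],z))
E
```

```text
{'clock': np.float64(0.0), 'qpos': array([ 1.599,  0.359,  0.011, -0.   , -1.224, -0.288]), 'qvel': array([-0.002,  0.   ,  0.   , -0.001, -0.001,  0.001]), 'joint_efforts': array([ -0.   , -58.271,  29.305,   6.997,   0.007,  -0.   ]), 'tcp_pos': array([0.173, 0.652, 0.226]), 'tool_rot': array([-1.076,  1.397, -1.399]), 'contact_force': array([ 0.378,  0.024, -0.508]), 'ft_torque': array([ 0.071,  0.036, -0.015]), 'opening': np.float64(0.088)}
top {'fx': 621.7010801664409, 'fy': 621.7010801664409, 'cx': 322.6251971234836, 'cy': 239.30130875649814, 'position': array([ 0.3708, -0.0448,  1.0816]), 'rotation': array([ 0.1352, -0.1738, -1.5877])}
side {'fx': 609.6259984829294, 'fy': 609.6259984829294, 'cx': 328.83299530190646, 'cy': 229.36049978207643, 'position': array([0.39  , 1.0716, 0.5973]), 'rotation': array([ 0.1389, -1.6495, -2.5603])}
chopping_board 0.57 [355. 231.] [ 0.5851 -0.1264  0.066 ]
drop_opening 0.78 [352. 229.] [ 0.5889 -0.1215  0.066 ]
drop_opening 0.35 [370. 332.] [ 0.4183 -0.1445  0.066 ]
tray_front 0.67 [403. 226.] [ 0.5978 -0.2116  0.045 ]
catch_tray 0.94 [406. 225.] [ 0.5984 -0.2172  0.045 ]
catch_tray 0.34 [315. 203.] [ 0.6404 -0.0608  0.045 ]
slice1 0.86 [372. 236.] [ 0.5746 -0.1537  0.077 ]
slice1 0.7 [352. 206.] [ 0.6253 -0.1225  0.077 ]
slice1 0.7 [312. 203.] [ 0.6322 -0.0556  0.077 ]
slice1 0.56 [300. 236.] [ 0.5758 -0.0353  0.077 ]
slice1 0.54 [321. 281.] [ 0.5013 -0.0673  0.077 ]
slice1 0.26 [406. 226.] [ 0.5904 -0.2106  0.077 ]
tomato 0.81 [372. 332.] [ 0.4178 -0.1493  0.05  ]
tomato 0.37 [406. 224.] [ 0.5986 -0.2149  0.05  ]
onion 0.63 [217. 361.] [0.3775 0.1029 0.06  ]
knife 0.58 [334. 150.] [ 0.7477 -0.0984  0.01  ]
knife 0.44 [218. 364.] [0.3733 0.1084 0.01  ]
```

View pics/top0.png

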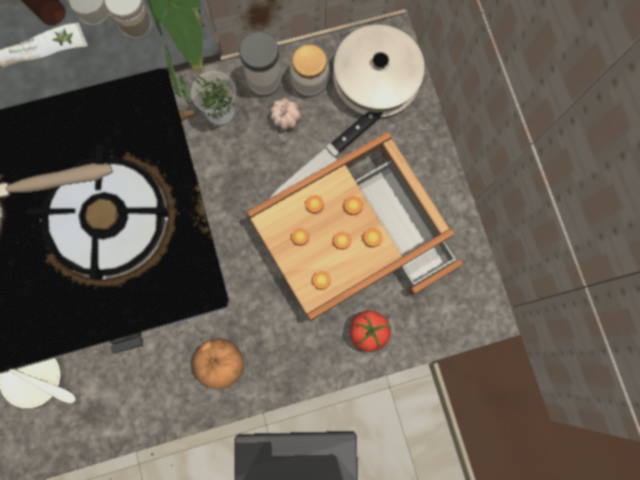

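View pics/side0.png

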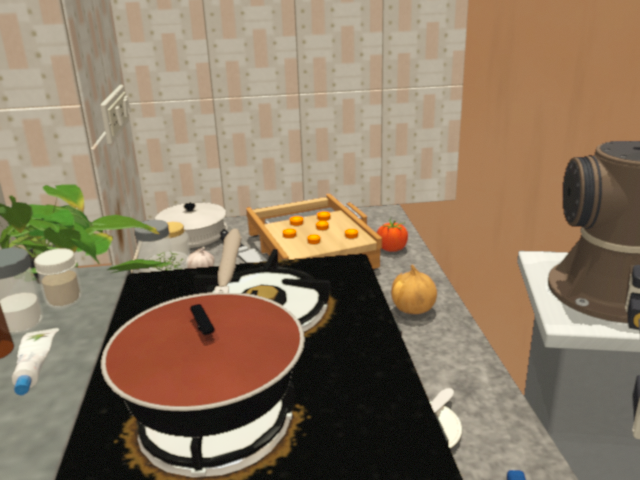

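The top view shows the board rotated, with corners near (250,213), (309,317), (452,233) and (388,138). Six slices lie on it, the tray front is near (438,276), the tomato at (370,331) and the onion at (217,363). The side view shows a covered pan on the hob between the arm and the board.

Run:
```python
from h import *
from scipy.optimize import least_squares
np.set_printoptions(precision=4,suppress=True)
im=cv2.imread("pics/top0.png"); ci=imaging.camera_info("top")
pix=np.array([[250,213],[309,318],[453,233],[387,137]])  # BL, FL, FR, BR
loc=np.array([[.105,.14,.074],[-.105,.14,.074],[-.105,-.14,.074],[.105,-.14,.074]])
def bw(p,l):
    c,s=np.cos(p[2]),np.sin(p[2]); l=np.atleast_2d(l)
    return np.c_[p[0]+c*l[:,0]-s*l[:,1],p[1]+s*l[:,0]+c*l[:,1],l[:,2]]
f=lambda p:np.ravel([np.array(topix(ci,P)) for P in bw(p,loc)]-pix)
r=least_squares(f,[.58,-.13,.5]); p=r.x; print("board",p,np.degrees(p[2]),"res",r.fun)
np.save("board.npy",p)
def tob(w): c,s=np.cos(p[2]),np.sin(p[2]); d=np.array(w)[:2]-p[:2]; return np.array([c*d[0]+s*d[1],-s*d[0]+c*d[1]])
hsv=cv2.cvtColor(im,cv2.COLOR_BGR2HSV)
m=cv2.inRange(hsv,(8,190,180),(20,255,255)); m[:190]=0;m[300:]=0;m[:,:280]=0;m[:,395:]=0
n,l,st,ce=cv2.connectedComponentsWithStats(m)
for i in range(1,n):
    if st[i,4]>60: print("slice",st[i,4],ce[i],tob(toworld(ci,ce[i],.074))*1000)
print("tray front top outer edge", [tob(toworld(ci,q,.045))*1000 for q in ([416,292],[461,264])])
for n_,q,z in (("tomato",[370,331],.04),("onion",[218,364],.047),("pot",[380,68],.1)): print(n_,tob(toworld(ci,q,z))*1000)
s=monitor.read_state(); M=R.from_rotvec(s["tool_rot"]).as_matrix(); print(M)
B=bw(p,[[-.105,-.084,.024],[0,-.046,.066],[0,.14,.066],[-.26,-.084,.024]]);print("pts",B)
v=im.copy()
for q in (loc.tolist()+[[-.093,-.046,.066],[.093,-.046,.066],[.093,.14,.066]]):
    cv2.circle(v,tuple(int(round(a)) for a in topix(ci,bw(p,q)[0])),2,(255,0,0),-1)
v=cv2.resize(v[120:350,200:520],None,fx=2.5,fy=2.5,interpolation=cv2.INTER_CUBIC); cv2.imwrite("pics/ov.png",v)
```

```text
board [ 0.5965 -0.1189  0.51  ] 29.22135415365096 res [-4.186  -1.1067  0.7464  3.3508  1.9761  2.2015  1.5422 -5.2029]
tray front top outer edge [array([-151.8145,  -39.263 ]), array([-150.4281, -130.7154])]
tomato [-167.7897   60.634 ]
onion [-87.0991 302.3918]
pot [ 203.2564 -179.9124]
[[-0.2569 -0.      0.9664]
 [-0.9664 -0.     -0.2569]
 [ 0.     -1.      0.    ]]
pts [[ 0.5459 -0.2435  0.024 ]
 [ 0.619  -0.1591  0.066 ]
 [ 0.5282  0.0033  0.066 ]
 [ 0.4106 -0.3191  0.024 ]]
```

View pics/ov.png

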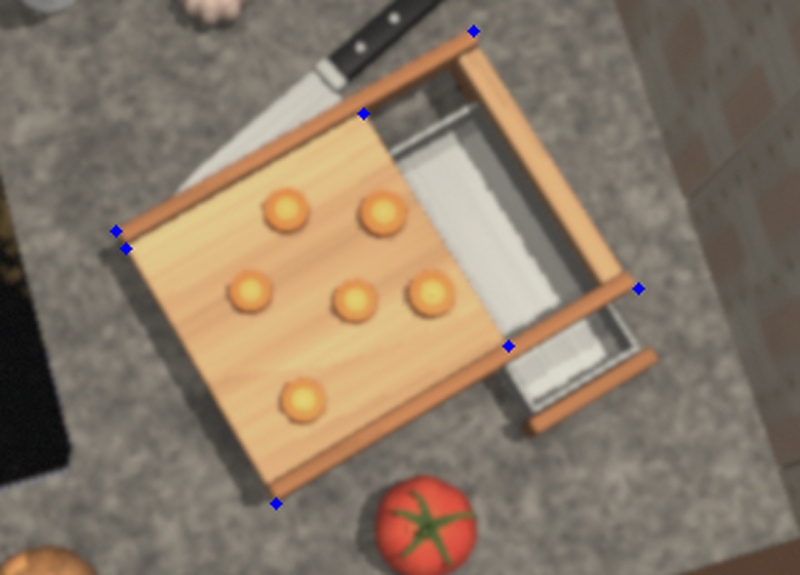

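The overlay is a few pixels off at the corners, so I'm refitting with corners read from this crop. The slices in the crop are at (287,210), (382,213), (250,291), (355,301), (431,293) and (303,400).

```bash
cat >> h.py <<'E'
def bw(p,l):
    c,s=np.cos(p[2]),np.sin(p[2]); l=np.atleast_2d(l)
    return np.c_[p[0]+c*l[:,0]-s*l[:,1],p[1]+s*l[:,0]+c*l[:,1],l[:,2]]
def tob(p,w): c,s=np.cos(p[2]),np.sin(p[2]); d=np.array(w)[:2]-p[:2]; return np.array([c*d[0]+s*d[1],-s*d[0]+c*d[1]])
E
python3 - <<'E'
from h import *
from scipy.optimize import least_squares
np.set_printoptions(precision=3,suppress=True)
ci=imaging.camera_info("top")
full=lambda a:np.array(a)/2.5+[200,120]
pix=full([[117,237],[274,493],[637,280],[476,38],[508,343],[363,118]])
loc=np.array([[.105,.14,.074],[-.105,.14,.074],[-.105,-.14,.074],[.105,-.14,.074],[-.093,-.046,.066],[.093,-.046,.066]])
f=lambda p:np.ravel([np.array(topix(ci,P)) for P in bw(p,loc)]-pix)
r=least_squares(f,[.58,-.13,.5],loss="soft_l1"); p=r.x; print("board",p,np.degrees(p[2]),"res",f(p)); np.save("board.npy",p)
W=np.array([toworld(ci,q,z) for q,z in zip(pix,loc[:,2])]); print(W, [np.linalg.norm(W[i]-W[i-1]) for i in range(4)])
S=full([[287,210],[382,213],[250,291],[355,301],[431,293],[303,400]])
for q in S: w=toworld(ci,q,.075); print("slice",w,tob(p,w)*1000)
for q in full([[535,433],[656,355]]): print("tray",tob(p,toworld(ci,q,.045))*1000)
E
```

```text
board [ 0.596 -0.12   0.512] 29.36000678050891 res [-0.562 -2.602  0.862  4.313  0.651  3.013 -1.644 -3.437  0.02   0.835
  0.093 -1.691]
[[ 0.615  0.053  0.074]
 [ 0.443 -0.048  0.074]
 [ 0.579 -0.292  0.074]
 [ 0.75  -0.193  0.074]
 [ 0.539 -0.205  0.066]
 [ 0.697 -0.114  0.066]] [np.float64(0.18613229570707845), np.float64(0.19903122656886016), np.float64(0.2795558375226171), np.float64(0.19846995844904772)]
slice [ 0.631 -0.06   0.075] [59.105 34.7  ]
slice [ 0.628 -0.124  0.075] [ 25.139 -18.997]
slice [ 0.576 -0.035  0.075] [24.014 83.89 ]
slice [ 0.568 -0.104  0.075] [-17.018  27.566]
slice [ 0.572 -0.155  0.075] [-37.983 -18.616]
slice [ 0.503 -0.068  0.075] [-56.1    90.809]
tray [-151.424  -34.311]
tray [-148.613 -133.688]
```

Request:
drive_tool(deltas=[[[0,-1,0],[0,0,0],-0.82],[[0,-1,0],[0,0,0],-0.82],[[0,-1,0],[0,0,0],-0.82],[[0,-1,0],[0,0.914,0],-0.82],[[0,-1,0],[0,0.914,0],-0.82],[[0,-1,0],[0,0.914,0],-0.82],[[0,-1,0],[0,0.914,0],-0.82],[[0,0,0],[0,0.914,0],-0.82],[[0,0,0],[0,0.914,0],-0.82],[[0,0,0],[0,0.914,0],-0.82],[[0,0,0],[0,0.914,0],-0.82],[[0,0,0],[0,0.914,0],-0.82],[[0,0,0],[0,0.914,0],-0.82],[[0,0,0],[0,0,0],-0.82]])

```text
clock: 1.67
tcp_pos: [0.1734, 0.6523, 0.3666]
tool_rot: [-0.504, 1.935, -1.935]
contact_force: [-0.1, 0.2, 0.6]
opening: 0.0087
```

Request:
drive_tool(deltas=[[[0,0,0.5],[0,0,0],-0.82],[[0,0,1],[0,0,0],-0.82],[[0,0,1],[0,0,0],-0.82],[[0,0,1],[0,0,0],-0.82],[[0,0,1],[0,0,0],-0.82],[[0,0,1],[0,0,0],-0.82],[[0,0,1],[0,0,0],-0.82],[[0,0,1],[0,0,0],-0.82],[[0,0,1],[0,0,0],-0.82],[[0,0,1],[0,0,0],-0.82],[[0,0,1],[0,0,0],-0.82],[[0,0,1],[0,0,0],-0.82],[[0,0,1],[0,0,0],-0.82],[[0,0,1],[0,0,0],-0.82],[[0,0,1],[0,0,0],-0.82],[[0,0,1],[0,0,0],-0.82],[[0,0,1],[0,0,0],-0.82],[[0,0,1],[0,0,0],-0.82],[[0,0,1],[0,0,0],-0.82],[[0,0,0.5],[0,0,0],-0.82]])

```text
clock: 3.33
tcp_pos: [0.3609, 0.3189, 0.3669]
tool_rot: [-0.507, 1.933, -1.933]
contact_force: [-0.4, -0.2, 0.6]
opening: 0.008
```

Request:
drive_tool(deltas=[[[0,0,0.5],[0,0,0],-0.82],[[0,0,1],[0,0,0],-0.82],[[0,0,1],[0,0,0],-0.82],[[0,0,1],[0,0,0],-0.82],[[0,0,1],[0,0,0],-0.82],[[0,0,1],[0,0,0],-0.82],[[0,0,1],[0,0,0],-0.82],[[0,0,1],[0,0,0],-0.82],[[0,0,1],[0,0,0],-0.82],[[0,0,1],[0,0,0],-0.82],[[0,0,1],[0,0,0],-0.82],[[0,0,1],[0,0,0],-0.82],[[0,0,1],[0,0,0],-0.82],[[0,0,1],[0,0,0],-0.82],[[0,0,1],[0,0,0],-0.82],[[0,0,1],[0,0,0],-0.82],[[0,0,1],[0,0,0],-0.82],[[0,0,1],[0,0,0],-0.82],[[0,0,1],[0,0,0],-0.82],[[0,0,0.5],[0,0,0],-0.82]])

```text
clock: 5.0
tcp_pos: [0.5474, -0.0114, 0.3661]
tool_rot: [-0.508, 1.934, -1.934]
contact_force: [-0.3, -0.7, 0.2]
opening: 0.0079
```

Request:
drive_tool(deltas=[[[0.5,0,0.5],[0,0,0],-0.82],[[0.5,0,1],[0,0,0],-0.82],[[0.5,0,1],[0,0,0],-0.82],[[0.5,0,0.5],[0,0,0],-0.82],[[0,0,0],[0,0,0],-0.82]])

```text
clock: 5.42
tcp_pos: [0.5403, -0.0835, 0.3667]
tool_rot: [-0.506, 1.934, -1.934]
contact_force: [-0.2, 0.4, -0.3]
opening: 0.0079
```

Run:
```python
from h import *
np.set_printoptions(precision=4,suppress=True)
p=np.load("board.npy"); s=monitor.read_state(); ci=imaging.camera_info("wrist"); im=snap("wrist","w1"); print(ci)
print(s["tcp_pos"],tob(p,s["tcp_pos"])*1000)
np.savez("w1.npz",**{k:ci[k] for k in ci})
for l in ("slice1","tray_front"):
  for d in imaging.search_frame("wrist",l)[:7]: print(l,round(d["p"],2),np.round(d["xy"]),tob(p,toworld(ci,d["xy"],.075 if l=="slice1" else .045))*1000)
```

```text
{'fx': 347.86791520232447, 'fy': 347.86791520232447, 'cx': 313.75795316455606, 'cy': 238.62922013593683, 'position': array([ 0.5799, -0.1513,  0.5246]), 'rotation': array([-0.1019,  0.3872, -2.6052])}
[ 0.5403 -0.0835  0.3667] [-31.2189  59.0148]
slice1 0.98 [269. 132.] [ 24.8871 -20.1472]
slice1 0.95 [334. 219.] [-56.1806  89.9098]
slice1 0.94 [243. 179.] [60.9469 36.9033]
slice1 0.92 [317. 135.] [-33.9491 -17.371 ]
slice1 0.82 [302. 169.] [-14.5351  24.9563]
slice1 0.75 [275. 215.] [20.7815 83.9874]
tray_front 0.89 [319.  77.] [-36.2477 -86.7955]
```

View pics/w1.png

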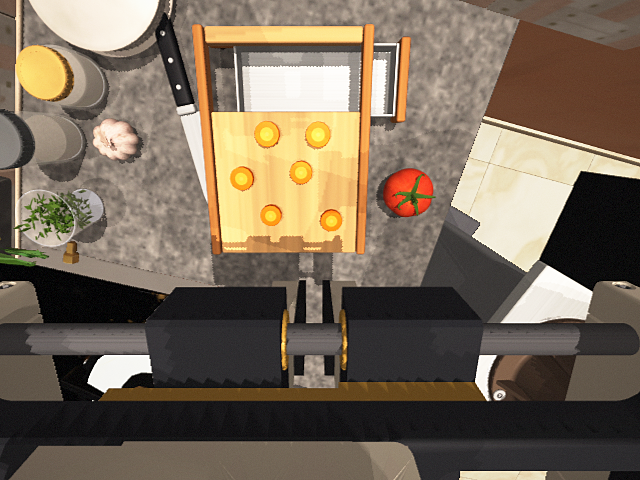

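The wrist view agrees with the top view to about 3 mm for all six slices: (269,132), (317,135), (243,179), (302,169), (275,215) and (334,219). The tray front is at x ≈ 403 px, partly out. Next I move in front of the tray and descend.

Request:
drive_tool(deltas=[[[0.5,0,0.4],[0,0,0],-0.82],[[1,0,0.8],[0,0,0],-0.82],[[1,0,0.8],[0,0,0],-0.82],[[1,0,0.8],[0,0,0],-0.82],[[1,0,0.8],[0,0,0],-0.82],[[1,0,0.8],[0,0,0],-0.82],[[1,0,0.8],[0,0,0],-0.82],[[1,0,0.8],[0,0,0],-0.82],[[1,0,0.8],[0,0,0],-0.82],[[0.2,0,0.35],[0,0,0],-0.82],[[0,0.5,0],[0,0,0],-0.82],[[0,1,0],[0,0,0],-0.82],[[0,1,0],[0,0,0],-0.82],[[0,1,0],[0,0,0],-0.82],[[0,1,0],[0,0,0],-0.82],[[0,1,0],[0,0,0],-0.82],[[0,1,0],[0,0,0],-0.82],[[0,1,0],[0,0,0],-0.82],[[0,1,0],[0,0,0],-0.82]])

```text
clock: 7.15
tcp_pos: [0.46, -0.2904, 0.1951]
tool_rot: [-0.508, 1.933, -1.932]
contact_force: [1.1, -0.5, -0.1]
opening: 0.008
```

Request:
drive_tool(deltas=[[[0,1,0],[0,0,0],-0.82],[[0,1,0],[0,0,0],-0.82],[[0,1,0],[0,0,0],-0.82],[[0,1,0],[0,0,0],-0.82],[[0,1,0],[0,0,0],-0.82],[[0,1,0],[0,0,0],-0.82],[[0,1,0],[0,0,0],-0.82],[[0,0.8,0],[0,0,0],-0.82],[[0,0.5,0],[0,0,0],-0.82],[[0,0,0],[0,0,0],-0.82]])

```text
clock: 7.98
tcp_pos: [0.4586, -0.2904, 0.0283]
tool_rot: [-0.512, 1.936, -1.932]
contact_force: [-0.4, 0.1, -0.2]
opening: 0.0078
```

Run:
```python
from h import *
p=np.load("board.npy"); s=monitor.read_state(); print(s["tcp_pos"],tob(p,s["tcp_pos"])*1000,s["contact_force"])
```

```text
[ 0.45859732 -0.29037387  0.02825361] [-203.81662635  -81.21036813] [-0.39750881  0.10409767 -0.17005179]
```

Request:
drive_tool(deltas=[[[-0.5,0,0],[0,0,0],-0.82],[[-0.5,0,0],[0,0,0],-0.82],[[-0.3,0,0],[0,0,0],-0.82],[[-0.3,0,0],[0,0,0],-0.82],[[-0.3,0,0],[0,0,0],-0.82],[[-0.3,0,0],[0,0,0],-0.82],[[-0.3,0,0],[0,0,0],-0.82],[[-0.3,0,0],[0,0,0],-0.82],[[0,0,0],[0,0,0],-0.82]])

```text
clock: 8.73
tcp_pos: [0.5099, -0.2637, 0.0306]
tool_rot: [-0.507, 1.932, -1.933]
contact_force: [0.6, -0.0, 0.6]
opening: 0.0078
```

Request:
drive_tool(deltas=[[[-0.1,0,0],[0,0,0],-0.82],[[-0.1,0,0],[0,0,0],-0.82],[[-0.1,0,0],[0,0,0],-0.82],[[0,0,0],[0,0,0],-0.82]])

```text
clock: 9.07
tcp_pos: [0.514, -0.2611, 0.0304]
tool_rot: [-0.507, 1.933, -1.933]
contact_force: [-0.2, -0.9, -1.1]
opening: 0.0081
```

Request:
drive_tool(deltas=[[[-0.15,0,0],[0,0,0],-0.82],[[-0.15,0,0],[0,0,0],-0.82],[[0,0,0],[0,0,0],-0.82]])

```text
clock: 9.32
tcp_pos: [0.5196, -0.258, 0.0305]
tool_rot: [-0.508, 1.933, -1.933]
contact_force: [-0.5, -0.4, -0.7]
opening: 0.0078
```

Run:
```python
from h import *
p=np.load("board.npy"); s=monitor.read_state(); print(s["tcp_pos"],tob(p,s["tcp_pos"])*1000,s["contact_force"])
im=snap("wrist","w2")
```

```text
[ 0.51955514 -0.25800564  0.03047166] [-134.81846295  -82.88697932] [-0.50647654 -0.37040924 -0.66348562]
```

View pics/w2.png

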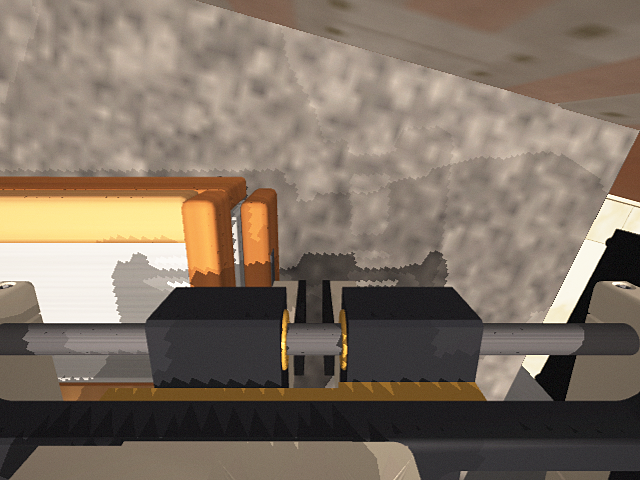

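The wooden tray front (243–277 px) still has a gap to the board side (222 px), and the finger is at about 285 px. I keep pushing in small steps.

Request:
drive_tool(deltas=[[[-0.15,0,0],[0,0,0],-0.82],[[-0.15,0,0],[0,0,0],-0.82],[[-0.1,0,0],[0,0,0],-0.82],[[0,0,0],[0,0,0],-0.82]])

```text
clock: 9.7
tcp_pos: [0.5215, -0.2566, 0.0306]
tool_rot: [-0.517, 1.937, -1.936]
contact_force: [-14.3, -16.3, 9.3]
opening: 0.0078
```

Request:
drive_tool(deltas=[[[-0.1,0,0],[0,0,0],-0.82],[[-0.1,0,0],[0,0,0],-0.82],[[0,0,0],[0,0,0],-0.82]])

```text
clock: 9.95
tcp_pos: [0.5216, -0.2564, 0.0306]
tool_rot: [-0.522, 1.94, -1.939]
contact_force: [-24.1, -26.8, 16.3]
opening: 0.0077
```

Run:
```python
from h import *
p=np.load("board.npy"); s=monitor.read_state(); print(s["tcp_pos"],tob(p,s["tcp_pos"])*1000,s["contact_force"])
im=snap("wrist"); cv2.imwrite("pics/w3.png",cv2.resize(im[160:310,120:360,::-1],None,fx=2,fy=2))
```

```text
[ 0.521555   -0.25639965  0.03060993] [-132.28806034  -82.46779624] [-24.09405831 -26.75227421  16.27665543]
```

View pics/w3.png

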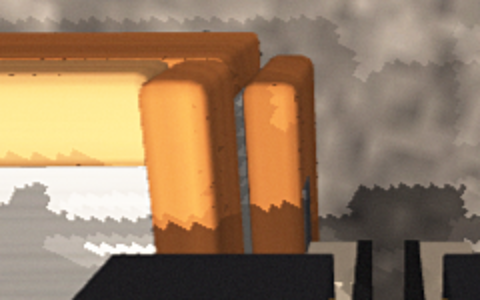

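The reaction force rose to about 34 N along −x, with the TCP stopped at −132 mm and the front now against the board side, so the tray is at its stop. I back off, lift, go to the first sweep start, and check the tray from above.

Request:
drive_tool(deltas=[[[0.4,0,0],[0,0,0],-0.82],[[0.6,0,0],[0,0,0],-0.82],[[1,0,0],[0,0,0],-0.82],[[0.2,-0.6,0],[0,0,0],-0.82],[[0,-1,0],[0,0,0],-0.82],[[0,-1,0],[0,0,0],-0.82],[[0,-1,0],[0,0,0],-0.82],[[0,-1,0],[0,0,0],-0.82],[[0,-1,0],[0,0,0],-0.82],[[0,-1,0],[0,0,0],-0.82],[[0,-1,0],[0,0,0],-0.82],[[0,-1,0],[0,0,0],-0.82],[[0,-1,0],[0,0,0],-0.82],[[0,-1,0],[0,0,0],-0.82]])

```text
clock: 11.17
tcp_pos: [0.4908, -0.2738, 0.2441]
tool_rot: [-0.507, 1.932, -1.933]
contact_force: [-0.1, 0.3, 0.2]
opening: 0.0077
```

Request:
drive_tool(deltas=[[[-0.5,0,-0.3],[0,0,0],-0.82],[[-1,0,-0.6],[0,0,0],-0.82],[[-1,0,-0.6],[0,0,0],-0.82],[[-1,0,-0.6],[0,0,0],-0.82],[[-1,0,-0.6],[0,0,0],-0.82],[[-1,0,-0.6],[0,0,0],-0.82],[[-1,0,-0.6],[0,0,0],-0.82],[[-1,0,-0.6],[0,0,0],-0.82],[[-1,0,-0.6],[0,0,0],-0.82],[[-1,0,-0.6],[0,0,0],-0.82],[[-1,0,-0.6],[0,0,0],-0.82],[[-1,0,-0.6],[0,0,0],-0.82],[[-0.5,0,-0.3],[0,0,0],-0.82],[[0,0,0],[0,0,0],-0.82]])

```text
clock: 12.33
tcp_pos: [0.6303, -0.0286, 0.2421]
tool_rot: [-0.509, 1.932, -1.931]
contact_force: [-0.6, -0.4, 0.3]
opening: 0.0077
```

```bash
cat > look.py <<'E'
import sys
from h import *
np.set_printoptions(precision=1,suppress=True)
p=np.load("board.npy"); s=monitor.read_state(); print(s["clock"],s["tcp_pos"]*1000,tob(p,s["tcp_pos"])*1000,s["contact_force"])
ci=imaging.camera_info("wrist"); im=snap("wrist",sys.argv[1])
for d in imaging.search_frame("wrist","slice1")[:8]: print(round(d["p"],2),np.round(d["xy"]),tob(p,toworld(ci,d["xy"],.075))*1000)
E
python3 look.py w4
python3 - <<'E'
from h import *
p=np.load("board.npy"); ci=imaging.camera_info("wrist")
for l in [[-.117,-.034,.045],[-.117,-.134,.045],[-.105,-.14,.074],[-.093,-.046,.066],[.093,-.046,.066],[.105,-.14,.074]]: print(l,topix(ci,bw(p,l)[0]))
E
```

```text
12.3333 [630.3 -28.6 242.1] [74.2 62.8] [-0.6 -0.4  0.3]
0.95 [364. 238.] [26.4 82.7]
0.77 [328. 190.] [62.  35.2]
0.74 [435. 130.] [-32.7 -18. ]
0.68 [369. 128.] [ 26.7 -19.5]
0.66 [407. 183.] [-11.2  29.1]
0.59 [445. 244.] [-53.1  88.3]
[-0.117, -0.034, 0.045] [np.float64(511.8737642136273), np.float64(114.47697796068175)]
[-0.117, -0.134, 0.045] [np.float64(530.9394595320042), np.float64(-6.126110699912715)]
[-0.105, -0.14, 0.074] [np.float64(539.050272410662), np.float64(-28.865479310268114)]
[-0.093, -0.046, 0.066] [np.float64(500.12105998966445), np.float64(99.03384940971785)]
[0.093, -0.046, 0.066] [np.float64(292.35043391635634), np.float64(98.62737837454759)]
[0.105, -0.14, 0.074] [np.float64(274.7360686914102), np.float64(-29.481649794537844)]
```

View pics/w4.png

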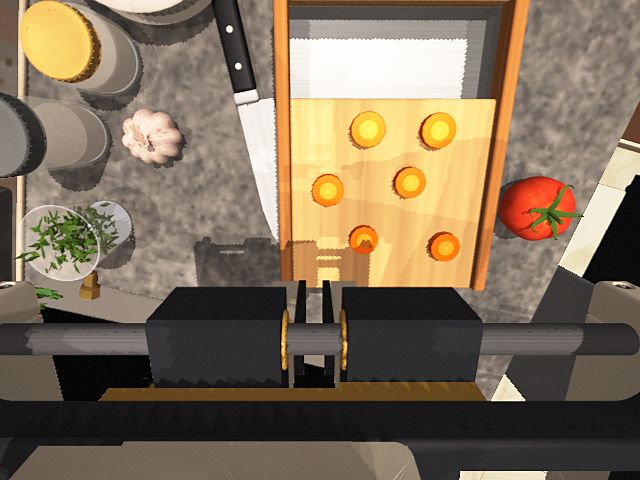

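Both views show the tray filling the slot, with its front under the front rail near x ≈ 512–530 px, so it is home. The slices are unmoved. I widen the fork to about 16 mm, so slices sit in the groove without passing through, and sweep the first lane at x = 60.

Request:
drive_tool(deltas=[[[0.7,0,-0.1],[0,0,0],-0.64],[[0,1,0],[0,0,0],-0.64],[[0,1,0],[0,0,0],-0.64],[[0,1,0],[0,0,0],-0.64],[[0,1,0],[0,0,0],-0.64],[[0,1,0],[0,0,0],-0.64],[[0,1,0],[0,0,0],-0.64],[[0,1,0],[0,0,0],-0.64],[[0,0.7,0],[0,0,0],-0.64],[[0,0.5,0],[0,0,0],-0.64],[[0,0.3,0],[0,0,0],-0.64],[[0,0,0],[0,0,0],-0.64]])

```text
clock: 13.43
tcp_pos: [0.6157, -0.0365, 0.0717]
tool_rot: [-0.508, 1.934, -1.934]
contact_force: [-0.2, -0.1, 0.2]
opening: 0.0161
```

Request:
drive_tool(deltas=[[[0,0,0.2],[0,0,0],-0.64],[[0,0,0.4],[0,0,0],-0.64],[[0,0,0.4],[0,0,0],-0.64],[[0,0,0.4],[0,0,0],-0.64],[[0,0,0.4],[0,0,0],-0.64],[[0,0,0.4],[0,0,0],-0.64],[[0,0,0.4],[0,0,0],-0.64],[[0,0,0.4],[0,0,0],-0.64],[[0,0,0.4],[0,0,0],-0.64],[[0,0,0.4],[0,0,0],-0.64],[[0,0,0.4],[0,0,0],-0.64],[[0,0,0.4],[0,0,0],-0.64],[[0,0,0.4],[0,0,0],-0.64],[[0,0,0.4],[0,0,0],-0.64],[[0,0,0.4],[0,0,0],-0.64],[[0,0,0.4],[0,0,0],-0.64],[[0,0,0],[0,0,0],-0.64]])

```text
clock: 14.85
tcp_pos: [0.678, -0.1452, 0.0724]
tool_rot: [-0.507, 1.933, -1.934]
contact_force: [-0.6, -0.1, 0.1]
opening: 0.0157
```

Request:
drive_tool(deltas=[[[0,-1,-0.2],[0,0,0],-0.64],[[0,-1,-1],[0,0,0],-0.64],[[0.25,0,-1],[0,0,0],-0.64],[[0.5,0,-1],[0,0,0],-0.64],[[0.5,0,-1],[0,0,0],-0.64],[[0.5,0,-1],[0,0,0],-0.64],[[0,0,-1],[0,0,0],-0.64],[[0,0,-1],[0,0,0],-0.64],[[0,0,-1],[0,0,0],-0.64],[[0,0,-0.5],[0,0,0],-0.64],[[0,0,0],[0,0,0],-0.64]])

```text
clock: 15.77
tcp_pos: [0.5607, -0.008, 0.113]
tool_rot: [-0.509, 1.932, -1.932]
contact_force: [0.1, -0.3, -0.3]
opening: 0.0158
```

```bash
python3 look.py w5
```

```text
15.7667 [560.7  -8.  113. ] [ 23.7 114.9] [ 0.1 -0.3 -0.3]
0.91 [313. 219.] [25.7 84.2]
0.83 [433.  23.] [-33.6 -15.6]
0.82 [321.   8.] [ 21.9 -22.2]
0.71 [388. 118.] [-14.4  28.8]
0.66 [444. 230.] [-50.8  90.3]
```

Slice A is gone and the other five are unmoved. Next is lane x = 24, taking two slices.

Request:
drive_tool(deltas=[[[-0.05,0.8,0],[0,0,0],-0.64],[[0,0.8,0],[0,0,0],-0.64],[[0,0.4,0],[0,0,0],-0.64],[[0,0,0],[0,0,0],-0.64]])

```text
clock: 16.2
tcp_pos: [0.5613, -0.0099, 0.0705]
tool_rot: [-0.511, 1.935, -1.935]
contact_force: [-0.5, 0.4, 0.3]
opening: 0.0159
```

Request:
drive_tool(deltas=[[[0,0,0.3],[0,0,0],-0.64],[[0,0,0.5],[0,0,0],-0.64],[[0,0,0.5],[0,0,0],-0.64],[[0,0,0.5],[0,0,0],-0.64],[[0,0,0.5],[0,0,0],-0.64],[[0,0,0.5],[0,0,0],-0.64],[[0,0,0.5],[0,0,0],-0.64],[[0,0,0.5],[0,0,0],-0.64],[[0,0,0.5],[0,0,0],-0.64],[[0,0,0.5],[0,0,0],-0.64],[[0,0,0.5],[0,0,0],-0.64],[[0,0,0.5],[0,0,0],-0.64],[[0,0,0.5],[0,0,0],-0.64],[[0,0,0.5],[0,0,0],-0.64],[[0,0,0.5],[0,0,0],-0.64],[[0,0,0.5],[0,0,0],-0.64],[[0,0,0.5],[0,0,0],-0.64],[[0,0,0.5],[0,0,0],-0.64],[[0,0,0.2],[0,0,0],-0.64],[[0,0,0],[0,0,0],-0.64]])

```text
clock: 17.87
tcp_pos: [0.651, -0.1667, 0.0723]
tool_rot: [-0.507, 1.934, -1.934]
contact_force: [1.0, 0.0, 0.1]
opening: 0.016
```

Request:
drive_tool(deltas=[[[0,-1,-0.2],[0,0,0],-0.64],[[0,-1,-1],[0,0,0],-0.64],[[0.5,0,-1],[0,0,0],-0.64],[[0.7,0,-1],[0,0,0],-0.64],[[0.7,0,0],[0,0,0],-0.64],[[0.6,0,0],[0,0,0],-0.64],[[0.6,0,0],[0,0,0],-0.64],[[0,0,0],[0,0,0],-0.64]])

```text
clock: 18.53
tcp_pos: [0.5634, -0.1416, 0.1127]
tool_rot: [-0.507, 1.934, -1.934]
contact_force: [-0.0, 0.3, -0.6]
opening: 0.016
```

```bash
python3 look.py w6
```

```text
18.5333 [ 563.4 -141.6  112.7] [-39.5  -2.9] [-0.   0.3 -0.6]
0.89 [306. 243.] [-33.4 -19.4]
0.88 [333. 381.] [-51.1  77.7]
0.78 [214. 172.] [ 17.1 -60.6]
0.69 [179. 146.] [ 34.9 -74.5]
0.61 [237. 151.] [  3.6 -72.1]
```

Three slices are in the tray. The gap behind slice E is too narrow for the fork, so I take slice D first (lane x = −12).

Request:
drive_tool(deltas=[[[-0.4,0,-1],[0,0,0],-0.64],[[-0.5,0,-1],[0,0,0],-0.64],[[-0.5,0,-1],[0,0,0],-0.64],[[0,0.3,-0.1],[0,0,0],-0.64],[[0,0.8,0],[0,0,0],-0.64],[[0,0.6,0],[0,0,0],-0.64],[[0,0.3,0],[0,0,0],-0.64],[[0,0,0],[0,0,0],-0.64]])

```text
clock: 19.3
tcp_pos: [0.5586, -0.073, 0.0709]
tool_rot: [-0.51, 1.935, -1.934]
contact_force: [-1.1, -0.3, -0.2]
opening: 0.0159
```

Request:
drive_tool(deltas=[[[0,0,0.2],[0,0,0],-0.64],[[0,0,0.4],[0,0,0],-0.64],[[0,0,0.4],[0,0,0],-0.64],[[0,0,0.4],[0,0,0],-0.64],[[0,0,0.4],[0,0,0],-0.64],[[0,0,0.4],[0,0,0],-0.64],[[0,0,0.4],[0,0,0],-0.64],[[0,0,0.4],[0,0,0],-0.64],[[0,0,0.4],[0,0,0],-0.64],[[0,0,0.4],[0,0,0],-0.64],[[0,0,0.4],[0,0,0],-0.64],[[0,0,0.4],[0,0,0],-0.64],[[0,0,0.4],[0,0,0],-0.64],[[0,0,0.4],[0,0,0],-0.64],[[0,0,0.4],[0,0,0],-0.64],[[0,0,0.4],[0,0,0],-0.64],[[0,0,0],[0,0,0],-0.64]])

```text
clock: 20.72
tcp_pos: [0.6208, -0.182, 0.0724]
tool_rot: [-0.507, 1.933, -1.934]
contact_force: [0.1, -0.2, 0.4]
opening: 0.0158
```

Request:
drive_tool(deltas=[[[0,-1,-0.2],[0,0,0],-0.64],[[0,-1,-1],[0,0,0],-0.64],[[0.5,0,-1],[0,0,0],-0.64],[[0.7,0,-1],[0,0,0],-0.64],[[0,0,-1],[0,0,0],-0.64],[[0,0,-0.5],[0,0,0],-0.64],[[0,0,0],[0,0,0],-0.64]])

```text
clock: 21.3
tcp_pos: [0.5523, -0.1092, 0.1131]
tool_rot: [-0.508, 1.932, -1.932]
contact_force: [0.1, 0.3, 0.8]
opening: 0.0159
```

```bash
python3 look.py w7
```

```text
21.3 [ 552.3 -109.2  113.1] [-33.3  30.7] [0.1 0.3 0.8]
0.97 [240.  97.] [  6.8 -65.5]
0.94 [219. 122.] [ 18.9 -53.4]
0.71 [314. 108.] [-31.5 -60.2]
0.68 [382. 103.] [-67.6 -62.8]
0.58 [183.  97.] [ 36.7 -65.6]
0.53 [330. 363.] [-43.1  97.7]
```

View pics/w7.png

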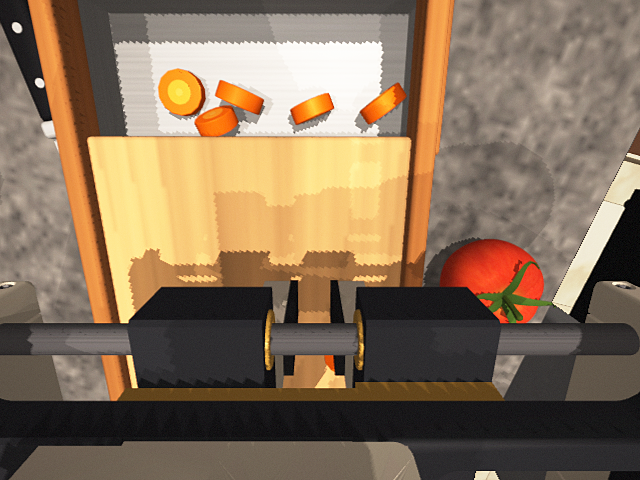

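Five slices are in the tray: (181,92), (240,97), (216,122), (312,108) and (382,103). The last slice is at about (−54, 90) mm.

Request:
drive_tool(deltas=[[[0.2,0,-0.5],[0,0,0],-0.64],[[0.4,0,-1],[0,0,0],-0.64],[[0.5,0,-1],[0,0,0],-0.64],[[0,0,-1],[0,0,0],-0.64],[[0,0,-0.9],[0,0,0],-0.64],[[0,0.5,0],[0,0,0],-0.64],[[0,0.8,0],[0,0,0],-0.64],[[0,0.5,0],[0,0,0],-0.64],[[0,0.2,0],[0,0,0],-0.64],[[0,0,0],[0,0,0],-0.64]])

```text
clock: 22.23
tcp_pos: [0.4901, -0.0452, 0.0714]
tool_rot: [-0.51, 1.934, -1.935]
contact_force: [0.0, -0.2, -0.1]
opening: 0.0161
```

Request:
drive_tool(deltas=[[[0,0,0.3],[0,0,0],-0.64],[[0,0,0.5],[0,0,0],-0.64],[[0,0,0.5],[0,0,0],-0.64],[[0,0,0.5],[0,0,0],-0.64],[[0,0,0.5],[0,0,0],-0.64],[[0,0,0.5],[0,0,0],-0.64],[[0,0,0.5],[0,0,0],-0.64],[[0,0,0.5],[0,0,0],-0.64],[[0,0,0.5],[0,0,0],-0.64],[[0,0,0.5],[0,0,0],-0.64],[[0,0,0.5],[0,0,0],-0.64],[[0,0,0.5],[0,0,0],-0.64],[[0,0,0.5],[0,0,0],-0.64],[[0,0,0.5],[0,0,0],-0.64],[[0,0,0.5],[0,0,0],-0.64],[[0,0,0.5],[0,0,0],-0.64],[[0,0,0.5],[0,0,0],-0.64],[[0,0,0.5],[0,0,0],-0.64],[[0,0,0.3],[0,0,0],-0.64],[[0,0,0],[0,0,0],-0.64]])

```text
clock: 23.9
tcp_pos: [0.5806, -0.2044, 0.0723]
tool_rot: [-0.507, 1.934, -1.934]
contact_force: [0.2, 0.4, 0.5]
opening: 0.016
```

Request:
drive_tool(deltas=[[[0,-1,0],[0,0,0],-0.64],[[0,-1,-0.5],[0,0,0],-0.64],[[0,-1,-1],[0,0,0],-0.64],[[0,-1,-1],[0,0,0],-0.64],[[0,-1,-1],[0,0,0],-0.64],[[0,-1,-1],[0,0,0],-0.64],[[0,-1,-1],[0,0,0],-0.64],[[0,-0.5,-1],[0,0,0],-0.64],[[0,0,0],[0,0,0],-0.64],[[0,0,0],[0,0,0],-0.64]])

```text
clock: 24.73
tcp_pos: [0.5161, -0.089, 0.2237]
tool_rot: [-0.506, 1.931, -1.931]
contact_force: [0.7, 0.1, -0.2]
opening: 0.0155
```

```bash
python3 look.py w8
```

```text
24.7333 [516.1 -89.  223.7] [-55.   66.1] [ 0.7  0.1 -0.2]
0.89 [199.  68.] [ 39.4 -62.2]
0.8 [239.  69.] [  7.3 -61.6]
0.77 [340.  72.] [-73.9 -59.2]
0.77 [317.  83.] [-55.4 -51.4]
0.67 [290.  76.] [-33.9 -56.5]
0.66 [225.  82.] [ 19.3 -51.6]
0.41 [255.  38.] [ -7.1 -83.8]
0.34 [246. 139.] [ 4.5 -7.4]
```

View pics/w8.png

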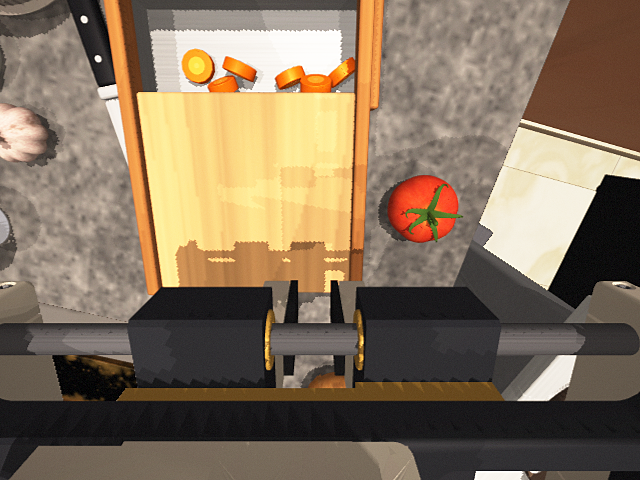

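The board is clear and six slices are in the tray: (198,66), (239,69), (224,86), (290,76), (317,84) and (342,70). The tomato is in place. I check the tray's home position numerically, and take a top view.

Run:
```python
from h import *
np.set_printoptions(precision=1,suppress=True)
p=np.load("board.npy"); ci=imaging.camera_info("wrist")
for l in [[-.117,-.034,.045],[-.117,-.084,.045],[-.125,-.034,.045],[-.105,-.034,.074],[-.105,-.084,.074]]: print(l,np.array(topix(ci,bw(p,l)[0])))
im=snap("top","t2"); a=cv2.imread("pics/w8.png")[0:130,290:400]; b=im[130:350,230:490,::-1]
v=np.zeros((600,800,3),np.uint8); v[:520,:440]=cv2.resize(a,None,fx=4,fy=4); v[:305,440:]=cv2.resize(b,(360,305)); cv2.imwrite("pics/t2c.png",v)
```

```text
[-0.117, -0.034, 0.045] [383.2 108.7]
[-0.117, -0.084, 0.045] [386.7  47. ]
[-0.125, -0.034, 0.045] [392.1 108.8]
[-0.105, -0.034, 0.074] [375.4 106.4]
[-0.105, -0.084, 0.074] [378.8  38.2]
```

View pics/t2c.png

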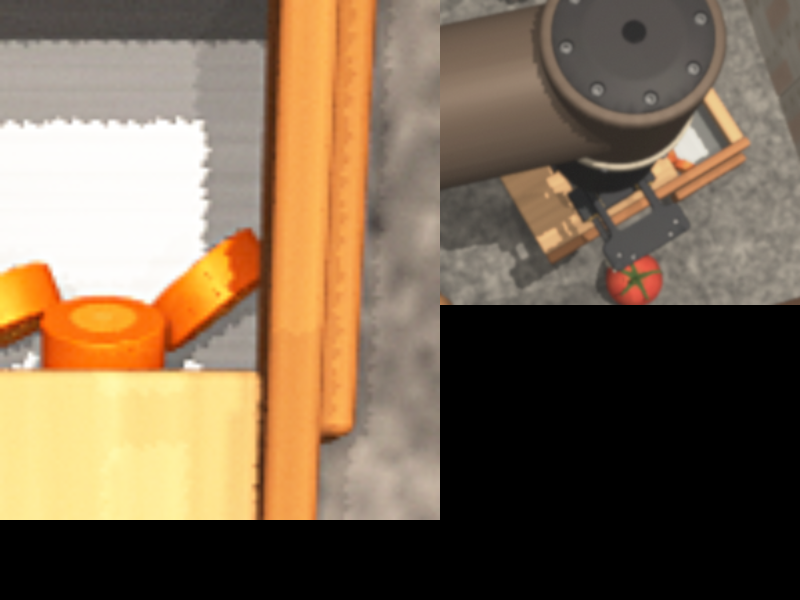

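The tray front edge sits 8 px outside the rail, exactly as predicted for home (7.8 px), and the slices lie below the board edge. I hand in now.

```bash
python3 -c "
from workcell import robot; print(robot.finish_job())"
```

```text
the job is handed in; nothing more can be done
None
```

I pushed the catch tray home to its stop first, then swept all six carrot slices into it with four fingertip strokes. I handed the job in at about 25 s on the robot clock; no verdict was reported.

- **Slices:** the last wrist picture shows a clear board and six slices in the tray, and the detector found them too. Its two low-confidence extra hits match nothing I can see in the picture.
- **Tray:** at the stop the force rose to about 40 N in total (about 34 N along the push), all through the fingertips. In the last picture its front edge lies 8 px outside the rail, against 7.8 px predicted for fully home.
- **Tomato and onion:** the tomato shows in place. I did not measure the onion again; the arm never came down near it.
- **Disagreements:**
  - The board's width measured about 11 mm short in the top view, but slice positions from the top and wrist cameras agreed to within about 3 mm.
  - The fingertips turned out narrower than I assumed, so the tray met the fingers later than planned.
- **Final state:** the gripper was clear of everything, at z = 0.22 m.

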